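Swap the bottle and the jar on the ware board

ROBOT

A 6-joint arm with a two-finger parallel gripper is mounted at the origin on a cart in front of the work surface, level with it; the furniture and walls round the work are solid. World frame = base frame: x ahead of the robot, y to its left, z up, the work surface at z = 0. Lengths are in m, angles in rad, forces in N, time in s.
With the tool pointing down it reaches from about 0.25 to 0.85 m from the base axis. Payload 12.5 kg.
Tool frame: the origin (TCP) lies on the centre line of the jaws, within the pads' length; the fingertips stand 8 mm ahead of it and the grasp point (between the pads) lies 11 mm behind it; z points along the fingers, y is the line along which they close (so a half turn about z gives the same grasp; the last joint's range is limited). The gripper opens to 93 mm and grips with 3 to 60 N. Pads are 15 mm wide; open, the fingers measure 128 mm over their backs; the gripper's body (75 mm by 188 mm) begins 65 mm behind the grasp point.
Start: joints at [-1.187, 0.351, 1.652, -0, 1.139, -0.085], TCP at [0.249, -0.491, 0.227] pointing down, gripper open.
Joint ranges: [-2.75, 2.75], [-0.79, 2.1], [0.01, 2.65], [-1.57, 4.71], [0.07, 3.14], [-2.87, 2.87]. Speed limits (rad/s): [2.22, 2.22, 2.79, 3.14, 3.14, 3.14].

INTERFACE

Orientations are given as a rotation vector (axis times angle).
In Python, from station import r, grab_frame gives the robot as it stands.
- The arm moves only by the shell command python3 -m inch 'ROWS' [OPENING] [FORCE]. ROWS is JSON, a list that holds one entry, the list of rows, each a list of 4 numbers: the shift along the world's x, y, z normalised to -1 to 1, where 1 is 100 mm, then the turn about the world's z normalised to -1 to 1, where 1 is 60 degrees. A call has 1 to 12 rows; each row is the pose to reach, as a shift and turn from the pose commanded when the call began; what a row does not reach only later rows make up. A row lasts 1/12 s, in which the tool goes at most 41.7 mm and 7.16 degrees, less where a joint would pass 70% of its speed; a pose out of reach is approached as far as the arm can. A call with a number of a shift or a turn outside -1 to 1 is refused whole. A call with a gripper value outside its range is refused whole. OPENING is the opening, from -1 (shut) to 1 (fully open), set as the call begins (- or left out, the last holds). The fingers move at their own pace and stop on an object; FORCE is the grip in N (left out, the last holds). Time passes only in rows, so rows that repeat a pose let the fingers close. It gives the time, the measured TCP pose, the force, the opening and the grip force at its end, in the units of the state.
- r.read_state(): the state, without advancing time (a new reading comes with each control period).
- grab_frame(name): name is "scene" or "top" or "wrist"; returns a dict with "frame" (420x560x3 uint8, red, green, blue), "fovy" (degrees; the focal length in pixels is half the picture's height over the tangent of half this angle, whatever the lens; pixels are square), "cx", "cy" (the principal point, pixels), "D" ([k1, k2, p1, p2, k3] as OpenCV has them; the pictures are not rectified), "R" (3x3) and "t" (3): a world point X has camera coordinates R X + t. Camera axes: x right, y down, z forward; pixel columns grow to the right and rows downward; lengths in m; the calibration is good to about 2 mm. A picture is of the moment at which its call begins. There is no depth.
- r.finish_job(): hands the job in; it is judged then, once.
The state is a dict: "time": time; "joint_positions": joint angles; "joint_velocities": joint speeds; "effort": joint torques, N m; "tcp_pos": TCP position; "tcp_rot": TCP orientation; "ft_force": force on the tool from outside, world axes, zero at the start; "wrist_torque": the same for the moment, N m; "opening": opening from 0.0 (shut) to 1.0 (fully open); "gripper_force": force on a finger pad.
Only numpy, scipy, OpenCV 4.12 (cv2) and the standard library are available. Lean on these libraries where they do the work, as an engineer would, in place of code of your own. Each camera call takes 0.05 s, during which the arm holds its last target. There are 200 camera calls.

TASK

On the ware board at the left, the slender-necked clay bottle and the squat lidded jar stand at the wrong ends. Swap them, so that each stands upright in the middle of the end pad where the other one stood; the empty middle pad is there to set one down meanwhile. Do not tip them over, and leave the other pots on the table alone.

Things in the scene. Friction and masses are not known exactly. Their poses are not given: they have to be found in the camera images.
- ware_board: Fixed pale wooden ware board on two battens, 110 mm (its x) by 320 mm (its y), with three white round plaster pads, 80 mm in diameter, centred at its y = -105, 0 and +105 mm (x = 0). The flat pad tops lie 32 mm above the table, 4 mm above the plank. The origin is the centre of its underside, on the table; z is up. The bottle and the jar start on the two end pads, either way round and up to 15 mm off the pads' centres; the middle pad is empty.
- bottle_mid (a point): Centre (38 mm above its foot) of the loose solid terracotta bottle: round, upright, 76 mm tall, straight belly 52 mm in diameter from 20 to 46 mm above the foot, shoulders narrowing above it to a neck 19 mm thick at 68 mm with a 27 mm lip; foot 42 mm across; about 0.2 kg. z is its axis, up.
- jar_mid (a point): Centre (28 mm above its foot) of the loose solid terracotta jar: round, squat, upright, 56 mm tall with its lid (lid and its small knob are one piece with the jar); straight wall 62 mm in diameter from 15 to 36 mm above the foot; foot 50 mm across; about 0.2 kg. z is its axis, up.
There are look-alikes about, which are no part of the job. Leave any blue look-alike of the part that bears bottle_mid alone. What is shaped like the part that bears jar_mid but white is not meant.

How it is judged:
By the outcome, as a careful person would: the job done as asked, in the order asked, and still so for the second after the job is handed in, with the robot touching nothing.
It also fails if it takes over 64 s, if anything falls off the work surface, if the arm or the gripper's body presses on something with over 40 N, if the wrist force passes 120 N, or if a joint passes its speed limit or range.

## Working session

There is one attempt and no reset: what is moved stays moved. The work goes in short steps, Python scripts to look and compute and a shell command to move; the robot and the scene stay as the last step left them, time stands still between calls to the robot, and variables do not carry over. Pictures are saved under pics/ and viewed, at most 10 in all, crops included, and the job is handed in when it is done.

```bash
mkdir -p pics; ls; cat > h.py <<'E'
import numpy as np, cv2
from station import r, grab_frame
def grab(n,f):
    g=grab_frame(n); cv2.imwrite('pics/'+f,g['frame'][:,:,::-1]); np.save('pics/'+f+'.npy',g,allow_pickle=True); return g
def load(f): return np.load('pics/'+f+'.npy',allow_pickle=True).item()
def K(g):
    f=g['frame'].shape[0]/2/np.tan(np.radians(g['fovy'])/2); return np.array([[f,0,g['cx']],[0,f,g['cy']],[0,0,1.]])
def ray(g,uv,z):
    p=cv2.undistortPoints(np.array([[uv]],float),K(g),np.array(g['D'],float))[0,0]
    R=np.array(g['R']);t=np.array(g['t']); c=-R.T@t; d=R.T@np.array([p[0],p[1],1]); return c+d*(z-c[2])/d[2]
def proj(g,X):
    return cv2.projectPoints(np.array(X,float).reshape(-1,3),cv2.Rodrigues(np.array(g['R'],float))[0],np.array(g['t'],float),K(g),np.array(g['D'],float))[0][:,0]
E
python3 - <<'E'
from h import *
a=grab('scene','s0.png');b=grab('top','t0.png')
print(-np.array(b['R']).T@b['t'],-np.array(a['R']).T@a['t'],r.read_state()['tcp_rot'])
E
```

```text
pics
[0.38159622 0.34616547 0.90521627] [0.04057583 0.8354084  0.55704727] [-3.05474895e+00 -7.29442677e-01  2.53106116e-04]
```

View pics/t0.png

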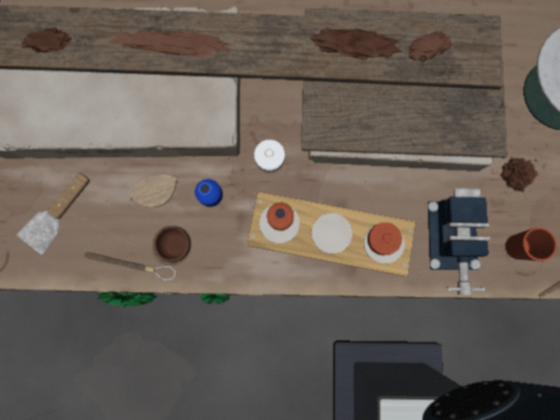

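View pics/s0.png

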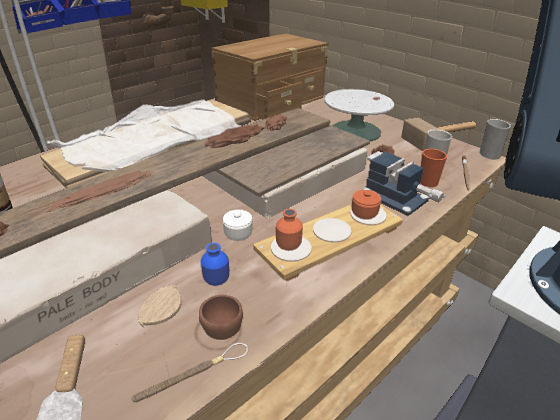

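The top view shows the bottle at (280,215) on the left pad, the jar at (386,240) on the right pad and the empty middle pad at (332,233). There's a vise at (465,235). The blue bottle and the white jar are the look-alikes.

```bash
python3 - <<'E'
from h import *
g=load('t0.png'); f=g['frame']
hsv=cv2.cvtColor(f,cv2.COLOR_RGB2HSV)
# pads
for nm,m in (('red',((hsv[...,0]<12)&(hsv[...,1]>140)&(hsv[...,2]>70))),('white',((hsv[...,1]<70)&(hsv[...,2]>140)))):
    n,l,s,c=cv2.connectedComponentsWithStats(m.astype(np.uint8))
    for i in range(1,n):
        if s[i,4]>150: print(nm,s[i],c[i],ray(g,c[i],.032)[:2].round(4))
print('lip',ray(g,(281,210.5),.108)); print('knob',ray(g,(387,238),.086))
for n,uv,z in (('bl',(250,243),.028),('br',(409,273),.028),('tl',(259,195),.028),('tr',(414,221),.028),('vise',(430,235),.02),('vise',(442,235),.1),('vise',(430,203),.02),('beam',(312,158),.06),('whitejar',(269,155),.05)): print(n,ray(g,uv,z).round(3))
cv2.imwrite('pics/t0c.png',cv2.resize(f[180:290,235:495,::-1],None,fx=3,fy=3,interpolation=cv2.INTER_CUBIC))
E
```

```text
red [268 203  25  26 421] [280.13539192 216.12114014] [0.4996 0.3582]
red [369 223  32  31 802] [384.45137157 238.03990025] [0.4598 0.1527]
red [523 228  33  33 324] [536.02160494 243.36111111] [ 0.4543 -0.1478]
white [ 539   29   21   81 1224] [550.78839869  67.70833333] [ 0.8258 -0.207 ]
white [    0    70   236    80 17134] [114.3451033  109.95237539] [0.7138 0.7039]
white [253 139  33  31 790] [269.07341772 153.89367089] [0.6259 0.3831]
white [311 152 182  12 763] [413.98951507 157.28833552] [0.6244 0.0899]
white [178 163  53  13 382] [205.80366492 169.7486911 ] [0.5908 0.5093]
white [ 28 167  38  19 338] [ 48.88757396 176.48816568] [0.5715 0.8253]
white [ 325  166  120   19 1083] [370.09602955 174.51708218] [0.587  0.1794]
white [  86  169   90   38 2138] [135.20392891 188.25444341] [0.5505 0.6488]
white [456 188  25   9 184] [467.4673913  191.80434783] [ 0.5553 -0.0157]
white [259 206  41  38 714] [278.2464986  228.73669468] [0.4745 0.3614]
white [  17  211   42   44 1049] [ 39.08484271 231.10390848] [0.461  0.8337]
white [ 311  213   42   41 1337] [331.35078534 232.93118923] [0.4681 0.257 ]
white [451 228  39  12 181] [467.44751381 234.85635359] [ 0.4689 -0.0117]
white [364 231  41  33 410] [384.25853659 253.11707317] [0.4303 0.1535]
white [ 132  248  361   49 4896] [296.95935458 280.8251634 ] [0.3741 0.3233]
white [  0 277 127  14 950] [ 63.36315789 284.59578947] [0.3581 0.7755]
white [380 400  53  20 904] [402.84623894 409.03871681] [0.1415 0.1228]
lip [0.49957461 0.35581812 0.108     ]
knob [0.45514711 0.15992685 0.086     ]
bl [0.446 0.416 0.028]
br [0.393 0.105 0.028]
tl [0.542 0.401 0.028]
tr [0.495 0.092 0.028]
vise [0.469 0.059 0.02 ]
vise [0.461 0.063 0.1  ]
vise [0.533 0.057 0.02 ]
beam [0.611 0.298 0.06 ]
whitejar [0.619 0.382 0.05 ]
```

View pics/t0c.png

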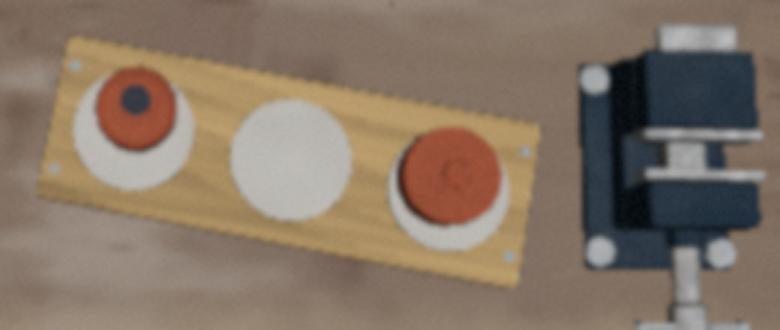

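```bash

for i in 1 2 3 4 5 6 7 8; do python3 -m inch '[[[0.06,0.23,0,0.05],[0.12,0.47,0,0.11],[0.19,0.7,0,0.17],[0.25,0.94,0,0.225]]]' | tail -c 300; done
python3 - <<'E'
from h import *
g=load('t0.png')
for uv,z,n in (((279.3,223.3),.032,'padL'),((331.4,232.9),.032,'padM'),((384.7,243.3),.032,'padR'),((280.3,213),.108,'bottle lip'),((385.7,238.7),.07,'jar')): print(n,ray(g,uv,z).round(4))
grab('wrist','w1.png'); grab('scene','s1.png'); s=r.read_state(); print(s['tcp_pos'],s['tcp_rot'],s['joint_positions'],s['time'])
E
```

```text
time: 0.43
tcp_pos: [0.2735, -0.3955, 0.2263]
tcp_rot: [-2.947, -1.088, 0.0]
ft_force: [-0.4, -1.4, -0.2]
opening: 0.998
gripper_force: 0.0
time: 0.77
tcp_pos: [0.2986, -0.3015, 0.2265]
tcp_rot: [-2.799, -1.427, 0.0]
ft_force: [0.6, -0.7, -0.2]
opening: 1.002
gripper_force: 0.0
time: 1.1
tcp_pos: [0.3236, -0.2075, 0.2265]
tcp_rot: [-2.612, -1.746, 0.0]
ft_force: [0.3, 0.2, 0.1]
opening: 1.0
gripper_force: 0.0
time: 1.43
tcp_pos: [0.3486, -0.1135, 0.2266]
tcp_rot: [2.388, 2.041, -0.0]
ft_force: [0.1, -0.2, 0.6]
opening: 0.997
gripper_force: 0.0
time: 1.77
tcp_pos: [0.3736, -0.0194, 0.2266]
tcp_rot: [-2.132, -2.308, 0.0]
ft_force: [0.8, 0.4, 0.4]
opening: 1.0
gripper_force: 0.0
time: 2.1
tcp_pos: [0.3985, 0.0746, 0.2265]
tcp_rot: [-1.845, -2.542, 0.0]
ft_force: [-0.2, -0.2, -0.4]
opening: 1.0
gripper_force: 0.0
time: 2.43
tcp_pos: [0.4235, 0.1686, 0.2265]
tcp_rot: [-1.534, -2.741, 0.0]
ft_force: [0.4, -0.7, -0.3]
opening: 1.0
gripper_force: 0.0
time: 2.77
tcp_pos: [0.4485, 0.2625, 0.2263]
tcp_rot: [-1.201, -2.903, 0.001]
ft_force: [0.3, -0.1, 0.0]
opening: 1.0
gripper_force: 0.0
padL [0.4853 0.3596 0.032 ]
padM [0.4681 0.2569 0.032 ]
padR [0.4495 0.1523 0.032 ]
bottle lip [0.495 0.357 0.108]
jar [0.4552 0.1588 0.07  ]
[0.44874807 0.2636694  0.22614705] [-1.19969486e+00 -2.90311229e+00 -2.41815629e-04] [ 4.41573531e-01  2.97800626e-01  1.72770592e+00  4.13632893e-04
  1.11621568e+00 -3.45661329e-01] 2.8667
```

View pics/w1.png

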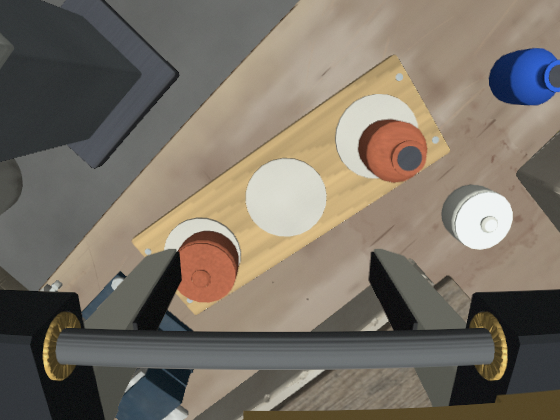

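The wrist view shows the middle pad at (286,197), the bottle lip at (409,158) and the jar knob at (201,279). I'll compare these positions with the top camera.

```bash
python3 - <<'E'
from h import *
g=load('w1.png')
for uv,z,n in (((377,135),.032,'padL'),((286,197),.032,'padM'),((203,256),.032,'padR'),((409,158),.108,'bottle lip'),((201,279),.087,'jar knob')): print(n,ray(g,uv,z).round(4))
# fit of jar/bottle silhouettes
def sil(X,prof):
    a=np.linspace(0,2*np.pi,60); return np.array([[X[0]+q/2*np.cos(t),X[1]+q/2*np.sin(t),.032+h] for q,h in prof for t in a])
P={'b':[(.042,0),(.052,.02),(.052,.046),(.019,.068),(.027,.076)],'j':[(.05,0),(.062,.015),(.062,.036),(.05,.045)]}
from scipy.optimize import minimize
for f in ('t0.png','w1.png','s1.png'):
    g=load(f); hsv=cv2.cvtColor(g['frame'],cv2.COLOR_RGB2HSV); m=(((hsv[...,0]<12)|(hsv[...,0]>172))&(hsv[...,1]>120)&(hsv[...,2]>40)).astype(np.uint8)
    for k,x0 in (('b',(.496,.357)),('j',(.455,.159))):
        def hull(X): return cv2.convexHull(proj(g,sil(X,P[k])).astype(np.float32))
        c=hull(x0); roi=np.zeros_like(m); cv2.fillPoly(roi,[c.astype(int)],1); roi=cv2.dilate(roi,np.ones((15,15)))
        M=cv2.morphologyEx(m*roi,cv2.MORPH_CLOSE,np.ones((9,9)))
        def cost(X):
            im=np.zeros_like(m); cv2.fillPoly(im,[np.round(hull(X)*16).astype(int)],1,shift=4); return float((im!=M).sum())
        o=minimize(cost,x0,method='Nelder-Mead',options=dict(initial_simplex=[x0,(x0[0]+.008,x0[1]),(x0[0],x0[1]+.008)]))
        print(f,k,o.x.round(4),o.fun,M.sum())
E
```

```text
padL [0.4834 0.3614 0.032 ]
padM [0.4661 0.2583 0.032 ]
padR [0.4506 0.1536 0.032 ]
bottle lip [0.4937 0.3584 0.108 ]
jar knob [0.4549 0.1613 0.087 ]
t0.png b [0.4959 0.3584] 131.0 539
t0.png j [0.4576 0.1592] 131.0 824
w1.png b [0.4929 0.3578] 708.0 2802
w1.png j [0.456  0.1589] 401.0 3463
s1.png b [0.4984 0.3578] 115.0 850
s1.png j [0.4579 0.1588] 58.0 687
```

Measured world positions:

| Item | x (m) | y (m) |
|---|---|---|
| Left pad | 0.484 | 0.3605 |
| Middle pad | 0.467 | 0.2575 |
| Right pad | 0.450 | 0.153 |
| Bottle | 0.4945 | 0.358 |
| Jar | 0.4565 | 0.1595 |

I'll go above the bottle first.

```bash

python3 -m inch '[[[0.06,0.12,0,-0.1],[0.12,0.24,0,-0.2],[0.18,0.36,0,-0.3],[0.24,0.48,0,-0.4],[0.3,0.6,0,-0.5],[0.36,0.72,0,-0.6],[0.41,0.84,0,-0.7],[0.46,0.945,0,-0.8],[0.46,0.945,0,-0.9],[0.46,0.945,0,-0.9],[0.46,0.945,0,-0.9]]]' 1 25
python3 -m inch '[[[0,0,-0.2,0],[0,0,-0.4,0],[0,0,-0.6,0],[0,0,-0.6,0],[0,0,-0.6,0]]]'
python3 - <<'E'
from h import *
grab('wrist','w2.png'); s=r.read_state(); print(s['tcp_pos'],s['tcp_rot'],s['joint_positions'][-1])
E
```

```text
time: 3.78
tcp_pos: [0.4943, 0.3552, 0.2264]
tcp_rot: [-2.389, -2.04, 0.001]
ft_force: [0.4, 0.6, 1.0]
opening: 1.0
gripper_force: 0.0
time: 4.2
tcp_pos: [0.4942, 0.3552, 0.1664]
tcp_rot: [-2.389, -2.039, 0.003]
ft_force: [-0.8, -0.2, 0.3]
opening: 0.995
gripper_force: 0.0
[0.49476311 0.35566219 0.16752752] [2.39002804e+00 2.03884620e+00 6.90237094e-04] 0.7051415672052114
```

View pics/w2.png

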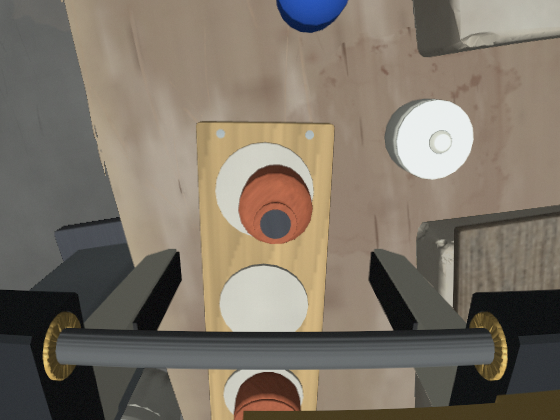

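The wrist view shows the jaws square to the board and the bottle lip at (275,224), between the fingers. The fingers are clear of everything beside them, so I'll descend, grip and lift.

```bash

python3 -m inch '[[[0,0.02,-0.2,0],[0,0.02,-0.4,0],[0,0.02,-0.6,0],[0,0.02,-0.8,0],[0,0.02,-0.8,0]]]'
python3 -m inch '[[[0,0,-0.15,0],[0,0,-0.32,0],[0,0,-0.32,0],[0,0,-0.32,0]]]'
python3 -m inch '[[[0,0,0,0],[0,0,0,0],[0,0,0,0],[0,0,0,0],[0,0,0,0],[0,0,0,0],[0,0,0,0],[0,0,0,0],[0,0,0,0],[0,0,0,0],[0,0,0,0],[0,0,0,0]]]' -1 25
```

```text
time: 4.67
tcp_pos: [0.4936, 0.3571, 0.0848]
tcp_rot: [-2.39, -2.038, 0.005]
ft_force: [-1.2, 0.1, -0.1]
opening: 0.999
gripper_force: 0.0
time: 5.0
tcp_pos: [0.495, 0.3581, 0.056]
tcp_rot: [2.391, 2.038, 0.001]
ft_force: [0.1, -0.4, -0.2]
opening: 1.004
gripper_force: 0.0
time: 6.0
tcp_pos: [0.4946, 0.3579, 0.0547]
tcp_rot: [2.391, 2.037, 0.0]
ft_force: [-0.3, -0.2, 2.0]
opening: 0.546
gripper_force: 25.0
```

```bash

python3 -m inch '[[[0,0,0.15,0],[0,0,0.3,0],[-0.04,-0.15,0.4,0],[-0.1,-0.35,0.4,0],[-0.15,-0.55,0.4,0],[-0.2,-0.75,0.4,0],[-0.25,-0.9,0.4,0],[-0.28,-1,0.4,0],[-0.28,-1,0.4,0],[-0.28,-1,0.4,0]]]'
python3 -m inch '[[[0,0,-0.12,0],[0,0,-0.24,0],[0,0,-0.33,0],[0,0,-0.38,0],[0,0,-0.4,0],[0,0,-0.4,0],[0,0,-0.4,0]]]'
python3 -m inch '[[[0,0,0,0],[0,0,0,0],[0,0,0,0],[0,0,0,0],[0,0,0,0],[0,0,0,0],[0,0,0,0],[0,0,0,0],[0,0,0,0],[0,0,0,0]]]' 1
python3 -m inch '[[[0,0,0.2,0],[0,0,0.4,0],[0,0,0.6,0],[0,0,0.8,0],[0,0,1,0],[0,0,1,0]]]'
```

```text
time: 6.83
tcp_pos: [0.4667, 0.258, 0.0946]
tcp_rot: [-2.392, -2.037, -0.0]
ft_force: [-0.5, 0.5, -1.4]
opening: 0.551
gripper_force: 25.0
time: 7.42
tcp_pos: [0.4664, 0.2581, 0.0545]
tcp_rot: [-2.391, -2.037, 0.001]
ft_force: [-1.5, -0.1, 0.5]
opening: 0.549
gripper_force: 25.0
time: 8.25
tcp_pos: [0.4665, 0.2579, 0.0547]
tcp_rot: [2.391, 2.037, 0.0]
ft_force: [0.5, 0.5, -0.6]
opening: 0.998
gripper_force: 0.0
time: 8.75
tcp_pos: [0.468, 0.2586, 0.1581]
tcp_rot: [2.39, 2.036, 0.008]
ft_force: [0.6, 0.3, 0.7]
opening: 0.998
gripper_force: 0.0
```

```bash

python3 -m inch '[[[-0.03,-0.25,0,0],[-0.06,-0.5,0,0],[-0.08,-0.75,0,0],[-0.1,-0.98,0,0],[-0.1,-0.98,0,0],[-0.1,-0.98,0,0],[-0.1,-0.98,-0.02,0]]]'
python3 - <<'E'
from h import *
grab('wrist','w3.png');grab('top','t3.png'); s=r.read_state(); print(s['tcp_pos'])
E
python3 -m inch '[[[0,0,-0.25,0],[0,0,-0.5,0],[0,0,-0.5,0]]]'
```

```text
time: 9.33
tcp_pos: [0.4567, 0.1603, 0.1525]
tcp_rot: [2.392, 2.037, 0.001]
ft_force: [0.6, -0.0, 0.4]
opening: 1.003
gripper_force: 0.0
[0.4564043  0.16054828 0.15210171]
time: 9.68
tcp_pos: [0.4544, 0.16, 0.0992]
tcp_rot: [-2.388, -2.037, 0.008]
ft_force: [0.3, -0.1, -0.8]
opening: 1.0
gripper_force: 0.0
```

View pics/w3.png

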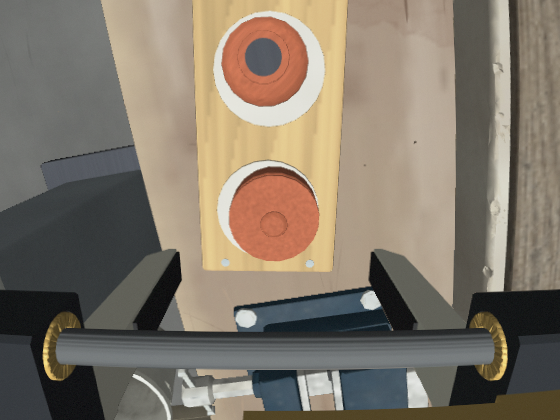

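The bottle stands upright on the middle pad, with its lip at (263,57). The jar knob at (273,224) is centred between the jaws. I'll compare the positions, then lower and grip.

```bash

python3 - <<'E'
from h import *
g=load('w3.png'); print(ray(g,(273,224),.087),ray(g,(263,57),.108), ray(g,(270,69),.032))
E
python3 -m inch '[[[0,-0.01,-0.25,0],[0,-0.01,-0.51,0],[0,-0.01,-0.51,0],[0,-0.01,-0.51,0]]]'
python3 -m inch '[[[0,0,0,0],[0,0,0,0],[0,0,0,0],[0,0,0,0],[0,0,0,0],[0,0,0,0],[0,0,0,0],[0,0,0,0],[0,0,0,0],[0,0,0,0],[0,0,0,0],[0,0,0,0]]]' -1 25
```

```text
[0.45481052 0.16123538 0.087     ] [0.46559314 0.2587407  0.108     ] [0.46800626 0.25740002 0.032     ]
time: 10.02
tcp_pos: [0.4563, 0.1592, 0.0519]
tcp_rot: [-2.39, -2.037, 0.003]
ft_force: [0.2, -1.0, -0.1]
opening: 1.002
gripper_force: 0.0
time: 11.02
tcp_pos: [0.4566, 0.1589, 0.0521]
tcp_rot: [-2.392, -2.037, -0.0]
ft_force: [-1.3, -0.9, 6.0]
opening: 0.655
gripper_force: 25.0
```

```bash

python3 -m inch '[[[0,0,0.15,0],[0,0,0.35,0],[0,0,0.6,0],[0,0,0.85,0],[0,0,1,0],[0,0,1,0],[0,0,1,0]]]'
python3 -m inch '[[[0.03,0.2,0.1,0],[0.06,0.45,0.1,0],[0.1,0.7,0.1,0],[0.14,1,0.1,0]]]'
python3 -m inch '[[[0.04,0.3,0,0],[0.08,0.55,0,0],[0.11,0.8,0,0],[0.135,1,0,0],[0.135,1,0,0],[0.135,1,0,0],[0.135,1,0,0]]]'
python3 - <<'E'
from h import *
grab('wrist','w4.png');grab('scene','s4.png'); s=r.read_state(); print(s['tcp_pos'])
E
```

```text
time: 11.6
tcp_pos: [0.4565, 0.1589, 0.1516]
tcp_rot: [2.391, 2.037, 0.001]
ft_force: [-0.4, -1.0, -1.6]
opening: 0.65
gripper_force: 25.0
time: 11.93
tcp_pos: [0.4699, 0.2592, 0.1599]
tcp_rot: [-2.392, -2.036, 0.004]
ft_force: [0.6, -0.2, -2.0]
opening: 0.658
gripper_force: 25.0
time: 12.52
tcp_pos: [0.4834, 0.3579, 0.1602]
tcp_rot: [-2.391, -2.037, 0.004]
ft_force: [-0.9, -0.4, -1.6]
opening: 0.656
gripper_force: 25.0
[0.48381644 0.35779299 0.16098437]
```

View pics/w4.png

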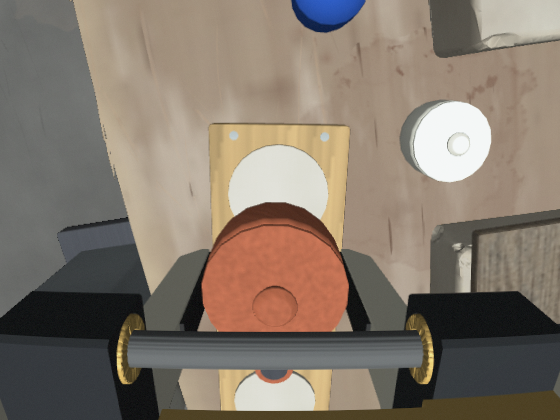

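The jar is held over the left pad. The pad circle spans columns 228–328 with its top at row 145, and the knob is at (273,306).

```bash
python3 - <<'E'
from h import *
g=load('w4.png'); f=g['frame']; hsv=cv2.cvtColor(f,cv2.COLOR_RGB2HSV)
m=((hsv[...,1]<40)&(hsv[...,2]>150)).astype(np.uint8); m[:130]=0;m[260:]=0;m[:,:215]=0;m[:,345:]=0
c=max(cv2.findContours(m,0,1)[0],key=cv2.contourArea)[:,0]
from scipy.optimize import least_squares
W=np.array([ray(g,p,.032)[:2] for p in c]); 
o=least_squares(lambda x:np.hypot(*(W-x[:2]).T)-.04,[.484,.36],loss='soft_l1',f_scale=.001); print('padL',o.x,np.median(abs(o.fun)))
print('knob',ray(g,(273,306),.1955))
def circ(f,box,x0):
    g=load(f); hsv=cv2.cvtColor(g['frame'],cv2.COLOR_RGB2HSV); m=((hsv[...,1]<40)&(hsv[...,2]>140)).astype(np.uint8)
    k=np.zeros_like(m); a,b,c,d=box; k[b:d,a:c]=1; c=max(cv2.findContours(m*k,0,1)[0],key=cv2.contourArea)[:,0]
    W=np.array([ray(g,p,.032)[:2] for p in c]); o=least_squares(lambda x:np.hypot(*(W-x[:2]).T)-.04,x0,loss='soft_l1',f_scale=.001); print(f,o.x,np.median(abs(o.fun)))
circ('w1.png',(235,145,335,245),[.467,.257]); circ('t0.png',(308,208,358,258),[.467,.257])
E
```

```text
padL [0.48502325 0.36076766] 0.0009655016085243738
knob [0.48254215 0.361635   0.1955    ]
w1.png [0.46647012 0.25722876] 0.0009735917875722602
t0.png [0.46839459 0.25677535] 0.001643764300825884
```

```bash

python3 -m inch '[[[0.01,0.02,-0.2,0],[0.01,0.02,-0.4,0],[0.01,0.02,-0.6,0],[0.01,0.02,-0.8,0],[0.01,0.02,-0.9,0],[0.01,0.02,-1,0],[0.01,0.02,-1,0],[0.01,0.02,-1,0]]]'
python3 -m inch '[[[0,0,-0.04,0],[0,0,-0.08,0],[0,0,-0.08,0],[0,0,-0.08,0]]]'
python3 -m inch '[[[0,0,0,0],[0,0,0,0],[0,0,0,0]]]'
```

```text
time: 13.28
tcp_pos: [0.4852, 0.3608, 0.062]
tcp_rot: [2.392, 2.037, 0.0]
ft_force: [0.1, -0.3, -2.0]
opening: 0.653
gripper_force: 25.0
time: 13.62
tcp_pos: [0.485, 0.3609, 0.0538]
tcp_rot: [2.391, 2.038, 0.0]
ft_force: [0.5, 1.0, -1.7]
opening: 0.654
gripper_force: 25.0
time: 13.87
tcp_pos: [0.4851, 0.3609, 0.0538]
tcp_rot: [2.391, 2.037, 0.001]
ft_force: [0.7, 0.2, -1.9]
opening: 0.652
gripper_force: 25.0
```

```bash

python3 -m inch '[[[0,-0.01,-0.007,0],[0,-0.01,-0.014,0],[0,-0.01,-0.014,0],[0,-0.01,-0.014,0]]]'
python3 -m inch '[[[0,0,0,0],[0,0,0,0],[0,0,0,0],[0,0,0,0],[0,0,0,0],[0,0,0,0],[0,0,0,0],[0,0,0,0],[0,0,0,0],[0,0,0,0]]]' 1
python3 -m inch '[[[0,0,0.2,0],[0,0,0.4,0],[0,0,0.6,0],[0,0,0.8,0],[0,0,1,0],[0,0,1,0],[0,0,1,0]]]'
```

```text
time: 14.2
tcp_pos: [0.485, 0.3598, 0.0522]
tcp_rot: [-2.391, -2.037, 0.0]
ft_force: [0.1, 0.9, -3.0]
opening: 0.655
gripper_force: 25.0
time: 15.03
tcp_pos: [0.485, 0.3599, 0.0523]
tcp_rot: [-2.391, -2.037, -0.0]
ft_force: [-0.1, 0.4, 0.6]
opening: 0.996
gripper_force: 0.0
time: 15.62
tcp_pos: [0.4853, 0.36, 0.1528]
tcp_rot: [2.391, 2.037, 0.003]
ft_force: [-0.5, 0.2, -0.4]
opening: 0.998
gripper_force: 0.0
```

```bash

python3 -m inch '[[[-0.05,-0.25,0,0],[-0.1,-0.5,0,0],[-0.15,-0.75,0,0],[-0.185,-1,0,0],[-0.185,-1,0,0],[-0.185,-1,0,0],[-0.185,-1,0,0]]]'
python3 -m inch '[[[0,-0.02,-0.2,0],[0,-0.02,-0.4,0],[0,-0.02,-0.6,0],[0,-0.02,-0.8,0],[0,-0.02,-0.975,0],[0,-0.02,-0.975,0],[0,-0.02,-0.975,0]]]'
python3 -m inch '[[[0,0,0,0],[0,0,0,0],[0,0,0,0],[0,0,0,0],[0,0,0,0],[0,0,0,0],[0,0,0,0],[0,0,0,0],[0,0,0,0],[0,0,0,0],[0,0,0,0],[0,0,0,0]]]' -1 25
python3 - <<'E'
from h import *
grab('top','t5.png');s=r.read_state(); print(s['tcp_pos'])
E
```

```text
time: 16.2
tcp_pos: [0.4665, 0.2601, 0.1516]
tcp_rot: [-2.391, -2.037, 0.001]
ft_force: [0.4, 0.4, -0.0]
opening: 1.003
gripper_force: 0.0
time: 16.78
tcp_pos: [0.4661, 0.2584, 0.0541]
tcp_rot: [-2.39, -2.038, 0.003]
ft_force: [0.4, 1.1, 0.1]
opening: 1.003
gripper_force: 0.0
time: 17.78
tcp_pos: [0.4666, 0.2579, 0.0549]
tcp_rot: [2.391, 2.037, 0.0]
ft_force: [-1.9, -0.5, 6.2]
opening: 0.554
gripper_force: 25.0
[0.46656641 0.25788651 0.05489295]
```

```bash

python3 -m inch '[[[0,0,0.15,0],[0,0,0.35,0],[0,0,0.6,0],[-0.04,-0.2,0.7,0],[-0.08,-0.45,0.7,0],[-0.12,-0.7,0.7,0],[-0.14,-0.9,0.7,0],[-0.165,-1,0.7,0],[-0.165,-1,0.7,0],[-0.165,-1,0.7,0]]]'
python3 -m inch '[[[0,-0.045,0,0],[0,-0.045,0,0],[0,-0.045,0,0]]]'
python3 - <<'E'
from h import *
grab('wrist','w6.png');s=r.read_state(); print(s['tcp_pos'])
E
```

```text
time: 18.67
tcp_pos: [0.4501, 0.158, 0.1246]
tcp_rot: [-2.392, -2.036, -0.0]
ft_force: [0.4, 0.3, -2.7]
opening: 0.551
gripper_force: 25.0
time: 18.92
tcp_pos: [0.4501, 0.1538, 0.1246]
tcp_rot: [-2.391, -2.038, 0.0]
ft_force: [0.4, 0.0, -2.9]
opening: 0.55
gripper_force: 25.0
[0.45004234 0.15379011 0.12464706]
```

View pics/w6.png

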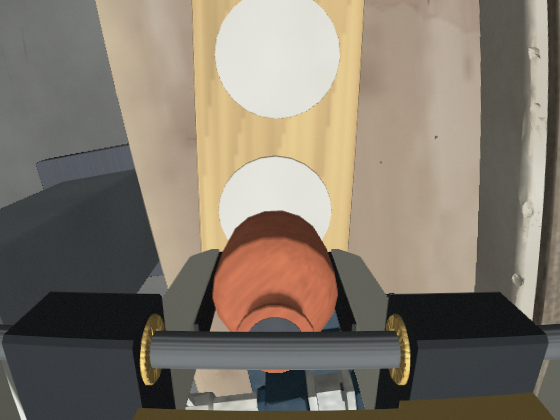

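The bottle hangs over the right pad, which spans columns 219–331 with its top at row 156, and the middle pad is empty. I'll lower 70 mm to the resting height and release.

```bash

python3 -m inch '[[[0,0,-0.2,0],[0,0,-0.4,0],[0,0,-0.55,0],[0,0,-0.65,0],[0,0,-0.685,0],[0,0,-0.7,0],[0,0,-0.7,0],[0,0,-0.7,0]]]'
python3 -m inch '[[[0,0,0,0],[0,0,0,0],[0,0,0,0],[0,0,0,0],[0,0,0,0],[0,0,0,0],[0,0,0,0],[0,0,0,0],[0,0,0,0],[0,0,0,0]]]' 1
python3 -m inch '[[[0,0,0.2,0],[0,0,0.4,0],[0,0,0.6,0],[0,0,0.8,0],[0,0,1,0],[0,0,1,0]]]'
python3 -m inch '[[[-0.25,0.15,0.1,0],[-0.5,0.3,0.2,0],[-0.75,0.45,0.4,0],[-1,0.6,0.6,0],[-1,0.6,0.6,0],[-1,0.6,0.6,0]]]'
python3 - <<'E'
from h import *
a=grab('wrist','w7.png');b=grab('top','t7.png'); grab('scene','s7.png')
cv2.imwrite('pics/m7.png',np.hstack([a['frame'],cv2.resize(b['frame'][180:290,230:430],None,fx=1.2,fy=1.2*420/132,interpolation=2)])[:,:,::-1])
from scipy.optimize import minimize
P={'b':[(.042,0),(.052,.02),(.052,.046),(.019,.068),(.027,.076)],'j':[(.05,0),(.062,.015),(.062,.036),(.05,.045)]}
def sil(X,prof):
    a=np.linspace(0,2*np.pi,60); return np.array([[X[0]+q/2*np.cos(t),X[1]+q/2*np.sin(t),.032+h] for q,h in prof for t in a])
for f in ('t7.png','s7.png','w7.png'):
    g=load(f); hsv=cv2.cvtColor(g['frame'],cv2.COLOR_RGB2HSV); m=(((hsv[...,0]<12)|(hsv[...,0]>172))&(hsv[...,1]>120)&(hsv[...,2]>40)).astype(np.uint8)
    for k,x0 in (('j',(.4847,.3606)),('b',(.450,.1534))):
        def hull(X): return cv2.convexHull(proj(g,sil(X,P[k])).astype(np.float32))
        roi=np.zeros_like(m); cv2.fillPoly(roi,[hull(x0).astype(int)],1); roi=cv2.dilate(roi,np.ones((15,15)))
        M=cv2.morphologyEx(m*roi,cv2.MORPH_CLOSE,np.ones((9,9)))
        def cost(X):
            im=np.zeros_like(m); cv2.fillPoly(im,[np.round(hull(X)*16).astype(int)],1,shift=4); return float((im!=M).sum())
        o=minimize(cost,x0,method='Nelder-Mead',options=dict(initial_simplex=[x0,(x0[0]+.008,x0[1]),(x0[0],x0[1]+.008)]))
        print(f,k,o.x.round(4),o.fun,M.sum())
E
```

```text
time: 19.63
tcp_pos: [0.4505, 0.1536, 0.0553]
tcp_rot: [2.391, 2.037, 0.002]
ft_force: [-0.7, -0.2, -2.2]
opening: 0.549
gripper_force: 25.0
time: 20.47
tcp_pos: [0.45, 0.1533, 0.0547]
tcp_rot: [-2.391, -2.037, 0.0]
ft_force: [0.1, -0.9, 0.3]
opening: 0.998
gripper_force: 0.0
time: 20.97
tcp_pos: [0.4516, 0.1538, 0.1579]
tcp_rot: [2.39, 2.036, 0.007]
ft_force: [0.7, -0.3, 1.3]
opening: 1.003
gripper_force: 0.0
time: 21.47
tcp_pos: [0.3497, 0.2139, 0.2149]
tcp_rot: [2.389, 2.04, 0.002]
ft_force: [-0.2, -1.3, -0.8]
opening: 1.004
gripper_force: 0.0
t7.png j [0.486  0.3603] 152.0 752
t7.png b [0.426  0.1714] 716.0 0
s7.png j [0.4883 0.3593] 54.0 899
s7.png b [0.4526 0.1535] 113.0 686
w7.png j [0.4836 0.3615] 51.0 1615
w7.png b [0.4491 0.1553] 1153.0 2486
```

View pics/w7.png

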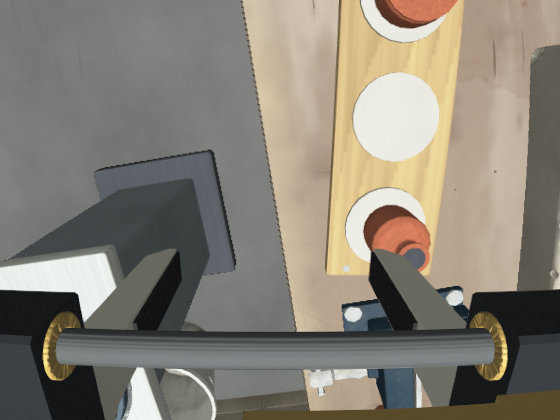

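View pics/s7.png

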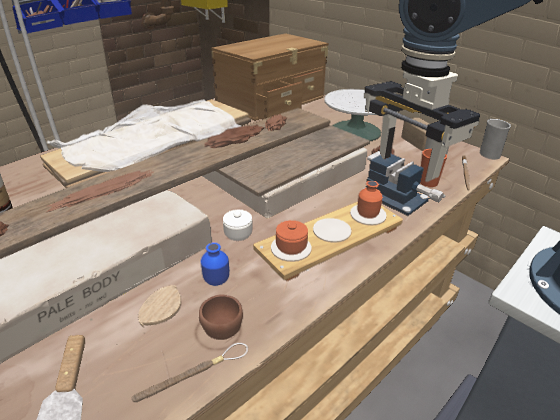

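In the scene view the jar stands upright on the left pad at (291,237) and the bottle upright on the right pad at (370,200). Both are within about 2 mm of the pad centres and the gripper is clear, so I'll hand in.

```bash
python3 -c "
from station import r
print(r.finish_job())"
```

```text
the job is handed in; nothing more can be done
None
```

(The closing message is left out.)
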